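Park a bangle former at the head of its sloped gutter

ROBOT

A 7-joint arm with a two-finger parallel gripper is mounted at the origin on the work surface. World frame = base frame: x ahead of the robot, y to its left, z up, the work surface at z = 0. Lengths are in m, angles in rad, forces in N, time in s.
With the tool pointing down it reaches from about 0.35 to 0.9 m from the base axis. Payload 7.2 kg.
Tool frame: the origin (TCP) lies between the finger pads; the fingertips stand 8 mm ahead of it and the grasp point (between the pads) lies 11 mm behind it; x points along the fingers, z is the direction in which the jaws open and shut, and the axes are right-handed (so a half turn about x gives the same grasp; the last joint's range is limited). The gripper opens to 85 mm and grips with 20 to 120 N. Pads are 22 mm wide; open, the fingers measure 114 mm over their backs; the gripper's body (76 mm by 85 mm) begins 54 mm behind the grasp point. The pads swing forward as they close: fully open they stand 13 mm farther back than shut.
Start: joints at [-0.068, 0.411, -0.013, 1.596, 0.006, 1.134, -0.082], TCP at [0.625, -0, 0.239] pointing down, gripper open.
Joint ranges: [-2.95, 2.95], [-0.29, 1.99], [-1.47, 1.44], [0.14, 2.54], [-1.03, 4.17], [0.13, 1.85], [-2.86, 2.86]. Speed limits (rad/s): [2.39, 2.39, 3.01, 3.01, 3.14, 3.14, 3.14].

INTERFACE

Orientations are given as a unit quaternion [w, x, y, z].
In Python, from plant import * gives the robot as it stands.
- The arm moves only by the tool arm_command, never from a script. Its argument "motion" is one flat list of numbers, 6 for each row, row after row: the shift along the tool's x, y, z in mm, then the turn, a rotation vector about the tool's x, y, z in rad. A call has exactly 5 rows; each row shifts and turns the commanded pose from where the row before left it, along the tool's axes as they then stand; what a row does not reach is not made up. A row lasts 1/10 s, in which the tool goes at most 50 mm and 8.59 degrees, less where a joint would pass 70% of its speed; a pose out of reach is approached as far as the arm can. A call with a gripper value outside its range is refused whole. "claw" is the closure, from -1 (fully open) to 1 (shut), so that 0 is half open, set as the call begins (left out, the last holds). The fingers move at their own pace and stop on an object; "squeeze" is the grip in N (left out, the last holds). Time passes only in rows, so rows that do not move let the fingers close, or fill a call up. It gives the time, the measured TCP pose, the force and the opening at its end, in the units of the state.
- read_state(): the state, without advancing time (a new reading comes with each control period).
- grab_frame(name): name is "scene" or "side" or "wrist"; returns a dict with "image" (384x512x3 uint8, red, green, blue), "intrinsics" (3x3 intrinsics, pixels), "cam_to_world" (4x4, takes a point from camera to world coordinates). Camera axes: x right, y up, looking along -z (the intrinsics and any distortion apply to the point x, -y, -z); pixel columns grow to the right and rows downward; lengths in m; the calibration is good to about 2 mm. A picture is of the moment at which its call begins. There is no depth.
- job_done(): hands the job in, once; it reports no verdict.
The state is a dict: "t": time; "qpos": joint angles; "qvel": joint speeds; "effort": joint torques, N m; "eef_pos": TCP position; "tool_rot": TCP orientation; "force": force on the tool from outside, world axes, zero at the start; "wrist_torque": the same for the moment, N m; "width": opening from 0.0 (shut) to 1.0 (fully open).
Only numpy, scipy, OpenCV 4.12 (cv2) and the standard library are available. Lean on these libraries where they do the work, as an engineer would, in place of code of your own. Each camera call takes 0.05 s, during which the arm holds its last target.

TASK

On the sloped two-lane gutter, push the brass-sleeved bangle former up its lane with the fingertips until it drops into the pocket against the red upper stop and stays there without rolling back. Push it lightly and steadily: do not flick it, grip it or lift it. Leave the steel-sleeved former in the other lane, and everything else on the bench, where it is.

Things in the scene. Friction and masses are not known exactly. Their poses are not given: they have to be found in the camera images.
- gutter: Fixed wooden two-lane gutter, 330 x 140 mm, sloping up 0.16 rad along its own +x; y is across, z square to the lane floors. Origin on the plane of the lane floors (z = 0), midway between the lanes, 60 mm above the bench. Lanes: centre lines y = +40 and -40 mm, 44 mm wide; guide rails 12 mm high, the middle one 36 mm wide, the outer ones 8 mm. Place and heading vary.
- lip (a point): Low end of the gutter: middle of the top edge, on the uphill side, of the steel lip that closes both lanes (10 mm high, 8 mm thick; gutter frame x = -150 mm, z = +10 mm).
- pocket_edge (a point): Upper end of the lane floors, midway between the lanes (gutter frame x = +100 mm, z = 0): from here the floor of both lanes lies 4 mm lower, forming the pocket, up to the face of the red stop (x = +144 mm, top at z = +42 mm). A former seated in the pocket has its centre at gutter x about +114 mm, z = +24 mm, with about 2 mm of play to the stop.
- brass_former: Round roller to move: yellow brass sleeve, wooden ends, 56 mm diameter, 40 mm long, 110 to 220 g. Origin at its centre, own y = axle, across the lane. Starts at the foot of either lane against the lip (gutter frame x = -128, y = +40 or -40, z = +28 mm). Rolls back down if let go on the slope; tips into the pocket by itself once its centre is past gutter x = +106 mm.
- steel_former: The same roller with a silvery steel sleeve, at the foot of the other lane: leave it there. Origin at its centre.
- hammer: Small loose hammer, 220 mm long, lying beside the gutter, parallel to it. Leave alone.
- jar: Loose amber jar with a black lid, 48 mm diameter, 55 mm high, upright beside the gutter's upper half. Origin at the centre of its underside. Leave alone.
- brush: Loose brush, 170 mm long, lying beside the gutter, parallel to it. Leave alone.
- tin: Loose small steel bowl, 76 mm wide, 26 mm high, on the bench beyond the gutter's upper end. Origin at the centre of its underside. Leave alone.
- bangle: Loose copper bangle, 68 mm diameter, 14 mm high, lying flat on the left of the bench. Origin at the centre of its underside. Leave alone.
- mallet_block: Loose dark wooden block, 90 x 60 x 40 mm, on the right of the bench. Origin at the centre of its underside. Leave alone.
Not all that is in view belongs to the job. There is more than one size of the brass_former; the job needs the smallest.

How it is judged:
On the way, in this order (a step that is already met when the one before it is completed fails the run):
1. the brass former is rolled up past the middle of its lane (x of brass_former in the frame of gutter above 0 m).
2. it lies down in the pocket at the upper stop (x of brass_former in the frame of gutter above 0.108 m and z of brass_former in the frame of gutter between 0.018 and 0.0265 m), for 0.2 s.
At the end, for the whole second after the job is handed in: The brass former rests in the pocket against or within 8 mm of the upper stop, down on the pocket floor (within 2.5 mm) and still (under 10 mm/s), the steel former within 12 mm of its start and every other loose thing within 30 mm of its start (all of step 2 and linear speed of brass_former below 0.01 m/s and angular speed of brass_former below 0.3 rad/s and distance of steel_former from where it was at the start of the episode below 0.012 m and distance of each of hammer, jar, brush, tin, bangle, mallet_block from where it was at the start of the episode below 0.03 m); the robot touches nothing.
It fails at once if the brass former is lifted (more than 14 mm off the lane floor) (z of brass_former in the frame of gutter above 0.042 m).
It fails at once if the brass former is gripped or pressed hard (over 25 N from the fingers) (contact force between the fingers and brass_former above 25 N).
It fails at once if the brass former is flicked (faster than 0.6 m/s) (linear speed of brass_former above 0.6 m/s).
It fails at once if the steel former is moved more than 12 mm (distance of steel_former from where it was at the start of the episode above 0.012 m).
It fails at once if the hammer, jar, brush, bowl, bangle or wooden block is moved more than 30 mm (distance of any of hammer, jar, brush, tin, bangle, mallet_block from where it was at the start of the episode above 0.03 m).
It also fails if it takes over 40 s, if anything falls off the work surface, if the arm or the gripper's body presses on something with over 40 N, if the wrist force passes 120 N, or if a joint passes its speed limit or range.

## Working session

There is one attempt and no reset: what is moved stays moved. The work goes in short steps, Python scripts to look and compute and a tool call to move; the robot and the scene stay as the last step left them, time stands still between calls to the robot, and variables do not carry over. Pictures are saved under pics/ and viewed, and the job is handed in when it is done.

Besides the shell and the picture viewer there is one more tool, called as name(argument=value, ...) on one line, values as JSON. arm_command: Moves the arm, as the interface text tells. Its arguments: {"type":"object","properties":{"motion":{"type":"array","items":{"type":"number"}},"claw":{"type":"number"},"squeeze":{"type":"number"}},"required":["motion"]}

```bash
mkdir -p pics; ls; python3 - <<'E'
from plant import *
import cv2,pickle
s=read_state();print(s['t'],s['eef_pos'],s['tool_rot'],s['width'],s['force'])
for n in ("scene","side","wrist"):
    f=grab_frame(n);cv2.imwrite(f"pics/{n}0.png",f["image"][:,:,::-1]);pickle.dump(f,open(f"pics/{n}0.pkl","wb"))
    print(n,f["intrinsics"].tolist(),f["cam_to_world"].round(4).tolist(),[k for k in f])
E
```

```text
pics
0.0 [ 6.24520279e-01 -5.15081550e-05  2.38445431e-01] [ 7.06530556e-01 -3.24463049e-05  7.07682535e-01 -4.33900561e-05] 0.9952756762703238 [0.1919611  0.37664947 0.936586  ]
scene [[412.85697660176174, 0.0, 257.02086033664347], [0.0, 412.85697660176174, 187.34349504543482], [0.0, 0.0, 1.0]] [[0.7577, -0.513, 0.4034, 1.0581], [0.6526, 0.6022, -0.4599, -0.5144], [-0.007, 0.6117, 0.791, 0.9818], [0.0, 0.0, 0.0, 1.0]] ['image', 'intrinsics', 'cam_to_world']
side [[444.13638420933427, 0.0, 254.51984971194062], [0.0, 444.13638420933427, 188.12866420209608], [0.0, 0.0, 1.0]] [[-0.8925, 0.3078, -0.3297, 0.0966], [-0.4508, -0.5845, 0.6747, 0.9406], [0.015, 0.7508, 0.6604, 0.9829], [0.0, 0.0, 0.0, 1.0]] ['image', 'intrinsics', 'cam_to_world']
wrist [[301.16312331688084, 0.0, 261.8205763594719], [0.0, 301.16312331688084, 194.96203087137664], [0.0, 0.0, 1.0]] [[1.0, -0.0002, 0.0014, 0.6251], [-0.0002, 0.9657, 0.2597, 0.066], [-0.0014, -0.2597, 0.9657, 0.3743], [0.0, 0.0, 0.0, 1.0]] ['image', 'intrinsics', 'cam_to_world']
```

View pics/scene0.png

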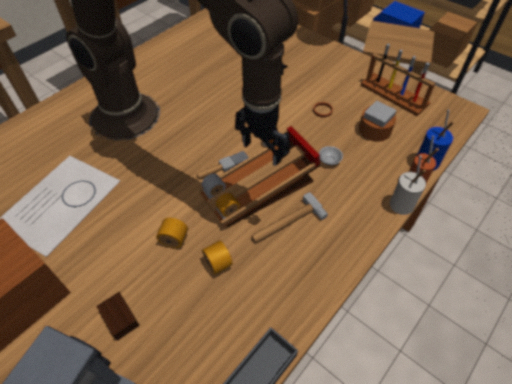

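View pics/side0.png

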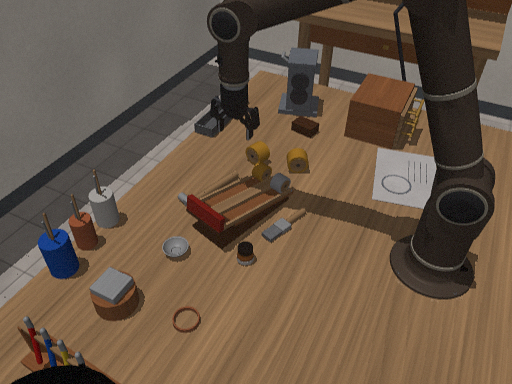

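View pics/wrist0.png

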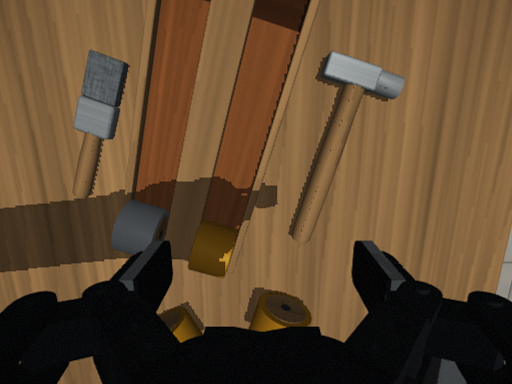

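The pictures show the gutter running away from the robot's right side, roughly along +y. The red stop is at scene (303,145). Three yellow formers could be the one meant: in the lane at scene (228,202), and on the bench at (172,232) and (217,256). The one in the lane is the one described, since it lies at the lip with the steel one beside it. I'll confirm that with enlarged crops.

```bash
python3 - <<'E'
import cv2
a=cv2.imread('pics/scene0.png')[110:290,140:340];cv2.imwrite('pics/sc1.png',cv2.resize(a,None,fx=4,fy=4,interpolation=cv2.INTER_CUBIC)[:600*2][:,:800][:720])
a=cv2.imread('pics/scene0.png')[120:270,150:350];cv2.imwrite('pics/sc1.png',cv2.resize(a,None,fx=4,fy=4,interpolation=cv2.INTER_CUBIC))
a=cv2.imread('pics/side0.png')[130:280,160:360];cv2.imwrite('pics/si1.png',cv2.resize(a,None,fx=4,fy=4,interpolation=cv2.INTER_CUBIC))
E
```

```text
(no output)
```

View pics/sc1.png

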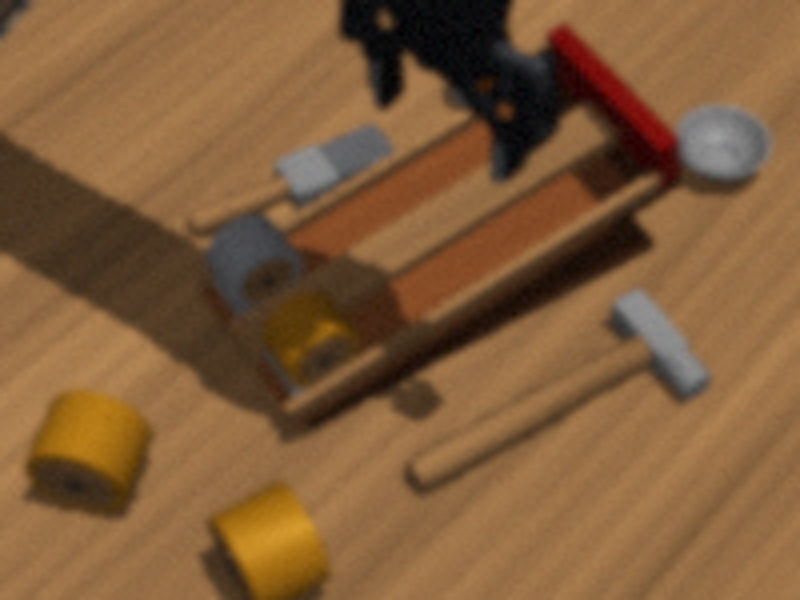

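View pics/si1.png

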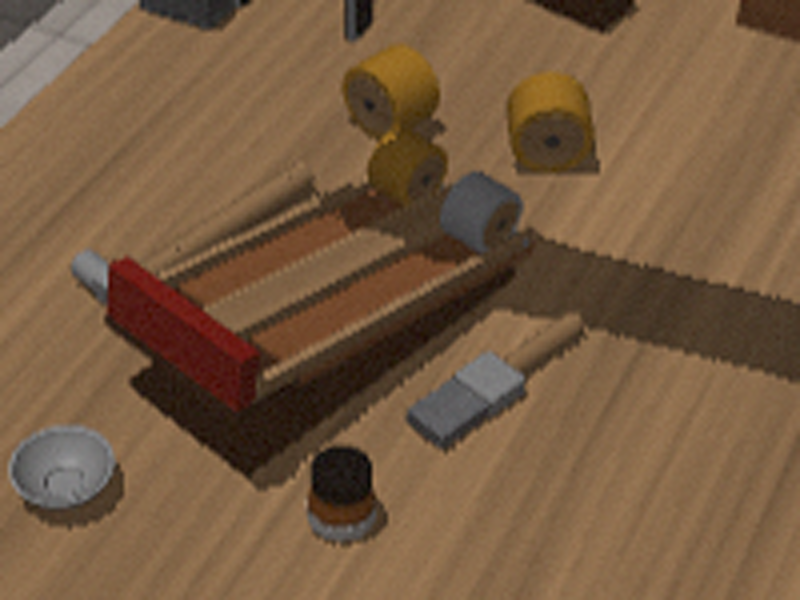

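```bash
python3 - <<'E'
import cv2
a=cv2.imread('pics/wrist0.png')[0:290,60:440];cv2.imwrite('pics/w1.png',cv2.resize(a,None,fx=2,fy=2,interpolation=cv2.INTER_CUBIC))
a=cv2.imread('pics/side0.png')[165:240,175:275];cv2.imwrite('pics/si2.png',cv2.resize(a,None,fx=8,fy=8,interpolation=cv2.INTER_CUBIC))
a=cv2.imread('pics/scene0.png')[120:195,255:355];cv2.imwrite('pics/sc2.png',cv2.resize(a,None,fx=8,fy=8,interpolation=cv2.INTER_CUBIC))
E
```

```text
(no output)
```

View pics/w1.png

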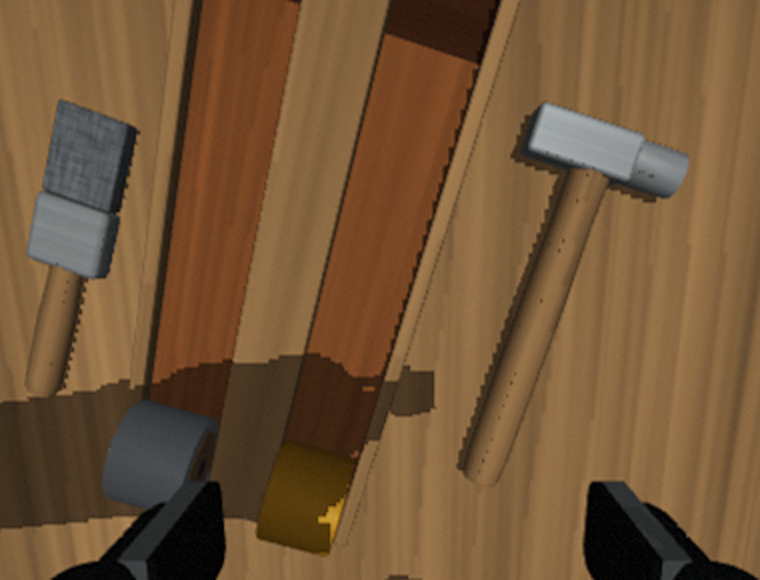

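View pics/si2.png

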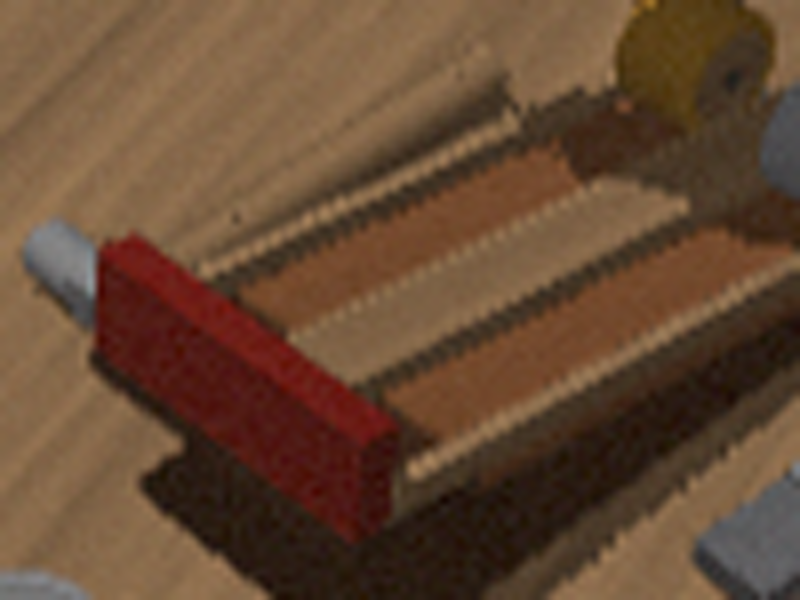

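View pics/sc2.png

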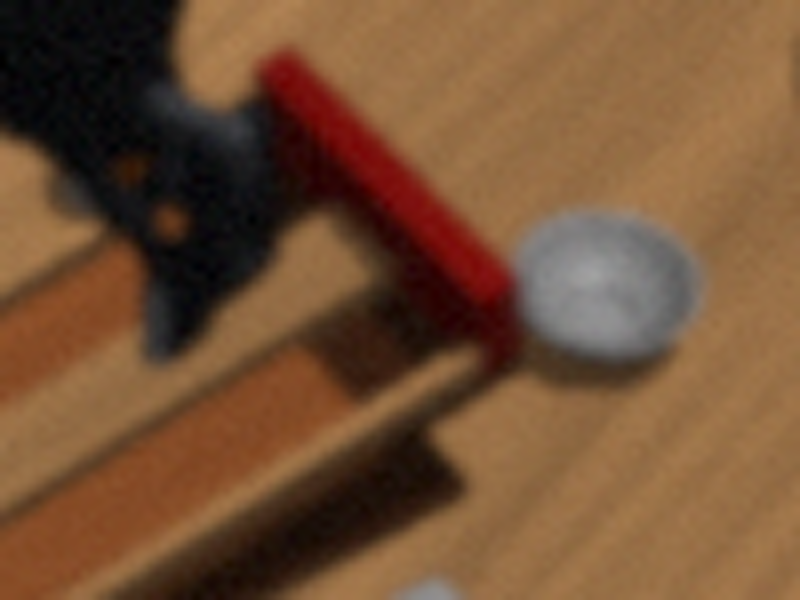

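```bash
cat > h.py <<'E'
import numpy as np,pickle
from scipy.optimize import least_squares
S=0.16
def ray(f,u,v):
    K=f["intrinsics"];T=f["cam_to_world"]
    d=np.array([(u-K[0,2])/K[0,0],-(v-K[1,2])/K[1,1],-1.]);return T[:3,3],T[:3,:3]@d
def R(yaw):
    c,s=np.cos(yaw),np.sin(yaw);C,Z=np.cos(S),np.sin(S)
    return np.array([[c,-s,0],[s,c,0],[0,0,1]])@np.array([[C,0,-Z],[0,1,0],[Z,0,C]])
def gut(p,f,u,v,z):
    o,d=ray(f,u,v);M=R(p[2]);t=np.array([p[0],p[1],.06])
    o=M.T@(o-t);d=M.T@d;return o+d*(z-o[2])/d[2]
def proj(f,P):
    T=f["cam_to_world"];K=f["intrinsics"];c=T[:3,:3].T@(P-T[:3,3]);return K[0,0]*c[0]/-c[2]+K[0,2],K[1,2]-K[1,1]*c[1]/-c[2]
E
cat > fit.py <<'E'
from h import *
F={n:pickle.load(open(f'pics/{n}0.pkl','rb')) for n in('scene','side','wrist')}
W=lambda a,b:('wrist',60+a/2,b/2)
obs=[]
for a,b in[(298,10),(265,185),(233,370)]:obs.append((*W(a,b),.012,None,.018))
for a,b in[(387,10),(345,180),(303,355)]:obs.append((*W(a,b),.012,None,-.018))
for a,b in[(519,3),(430,262),(347,535)]:obs.append((*W(a,b),.012,None,-.070))
for a,b in[(388,38),(476,63)]:obs.append((*W(a,b),0,.100,None))
sc=lambda a,b:('scene',255+a/8,120+b/8)
si=lambda a,b:('side',175+a/8,165+b/8)
obs+=[(*sc(490,300),.042,.144,None),(*sc(265,72),.042,.144,None),(*si(398,432),.042,.144,None),(*si(135,235),.042,.144,None)]
def res(p):
    r=[]
    for n,u,v,z,x,y in obs:
        g=gut(p,F[n],u,v,z);r.append((g[0]-x) if x is not None else (g[1]-y))
    return np.array(r)
s=least_squares(res,[.6,.15,1.4],loss='soft_l1',f_scale=.003);print(s.x);print((s.fun*1000).round(1))
np.save('p.npy',s.x)
p=s.x;M=R(p[2]);t=np.array([p[0],p[1],.06])
for nm,g in dict(brass=(-.128,-.04,.028),steel=(-.128,.04,.028),lip=(-.15,0,.01)).items():
    P=M@g+t;print(nm,P.round(4),[np.round(proj(F[n],P),0) for n in F])
print('si corners gutter',[gut(p,F[n],u,v,z).round(4) for n,u,v,z,x,y in obs[-4:]])
E
python3 fit.py
```

```text
[0.57048197 0.0608791  1.27544073]
[ 0.1 -0.2 -2.2 -0.   0.1 -0.4  0.   2.6  0.3 -2.2 -0.4  0.3 -0.8  2.5
  0.2]
brass [ 0.5707 -0.0759  0.0672] [array([229., 204.]), array([261., 172.]), array([213., 247.])]
steel [ 0.4941 -0.0526  0.0672] [array([215., 185.]), array([280., 183.]), array([142., 227.])]
lip [ 0.5269 -0.0823  0.046 ] [array([216., 202.]), array([274., 180.]), array([179., 244.])]
si corners gutter [array([ 0.1443, -0.0708,  0.042 ]), array([0.1432, 0.0637, 0.042 ]), array([0.1465, 0.0746, 0.042 ]), array([ 0.1442, -0.065 ,  0.042 ])]
```

```bash
python3 - <<'E'
from h import *
p=np.load('p.npy');F={n:pickle.load(open(f'pics/{n}0.pkl','rb')) for n in('scene','side','wrist')}
h=np.array([np.cos(p[2]),np.sin(p[2])]);b=np.array([.5707,-.0759])
for nm,(n,u,v),(m,u2,v2) in [('A',('scene',172,232),('side',297,161)),('B',('scene',217,256),('side',257.5,153))]:
    o,d=ray(F[n],u,v);q,e=ray(F[m],u2,v2)
    k=np.linalg.lstsq(np.c_[d,-e],q-o,rcond=None)[0];P=(o+d*k[0]+q+e*k[1])/2
    r=P[:2]-b;print(nm,P.round(3),'gap',np.linalg.norm(o+d*k[0]-q-e*k[1]).round(4),'along',r@h,'across',r@[-h[1],h[0]])
E
```

```text
A [ 0.502 -0.226  0.035] gap 0.0033 along -0.16309940518716715 across 0.021908924429321353
B [ 0.644 -0.2    0.037] gap 0.0016 along -0.09718428769713924 across -0.1062416908882839
```

arm_command(motion=[0,0,0,0.06,0,0,0,0,0,0.06,0,0,0,0,0,0.06,0,0,0,0,0,0.06,0,0,0,0,0,0.055,0,0], claw=1, squeeze=20)

```text
t: 0.65
eef_pos: [0.6248, -0.0, 0.2389]
tool_rot: [0.699, 0.105, 0.7, -0.105]
force: [-0.5, -0.5, 0.6]
width: 0.147
```

```bash
cat > st.py <<'E'
from plant import *
from h import *
from scipy.spatial.transform import Rotation as Ro
s=read_state();q=s['tool_rot'];M=Ro.from_quat([q[1],q[2],q[3],q[0]]).as_matrix()
p=np.load('p.npy');G=R(p[2]);t=np.array([p[0],p[1],.06])
e=np.array(s['eef_pos']);g=G.T@(e-t)
print('t',s['t'],'tcp',e.round(4),'gut',(g*1000).round(1),'w',round(s['width'],3),'F',np.round(s['force'],1))
print('axes in gutter-yaw',(Ro.from_euler('z',p[2]).as_matrix().T@M).round(3).tolist())
h=np.array([np.cos(p[2]),np.sin(p[2]),0])
pre=np.array([.5707,-.0759,.0672])-h*.054; pre[2]=.061
print('to pre tool mm',(M.T@(pre-e)*1000).round(1))
E
cat st.py > /dev/null; python3 st.py
```

```text
t 0.65 tcp [ 0.6248 -0.      0.2389] gut [-13.4 -69.7 183.4] w 0.147 F [-0.5 -0.5  0.6]
axes in gutter-yaw [[-0.0, 1.0, -0.002], [0.001, -0.002, -1.0], [-1.0, -0.0, -0.001]]
to pre tool mm [ 178.  -142.4  -29.3]
```

arm_command(motion=[10,-28.5,-6,0,0,0,10,-28.5,-6,0,0,0,10,-28.5,-6,0,0,0,10,-28.5,-6,0,0,0,10,-28.5,-5.5,0,0,0])

```text
t: 1.15
eef_pos: [0.5545, -0.1287, 0.1887]
tool_rot: [0.699, 0.104, 0.7, -0.104]
force: [0.6, 0.1, -0.1]
width: 0.003
```

arm_command(motion=[20,0,0,0,0,0,20,0,0,0,0,0,20,0,0,0,0,0,10,0,0,0,0,0,0,0,0,0,0,0])

```text
t: 1.65
eef_pos: [0.5544, -0.1276, 0.1178]
tool_rot: [0.698, 0.104, 0.701, -0.104]
force: [-1.3, 0.1, 0.4]
width: -0.003
```

```bash
python3 st.py; python3 - <<'E'
from plant import *
import cv2
a=grab_frame('side')['image'][120:245,180:340,::-1];cv2.imwrite('pics/si3.png',cv2.resize(a,None,fx=4,fy=4,interpolation=cv2.INTER_CUBIC))
a=grab_frame('scene')['image'][100:250,150:330,::-1];cv2.imwrite('pics/sc3.png',cv2.resize(a,None,fx=4,fy=4,interpolation=cv2.INTER_CUBIC))
E
```

```text
t 1.65 tcp [ 0.5544 -0.1276  0.1178] gut [-173.4  -39.4   86.6] w -0.003 F [-1.3  0.1  0.4]
axes in gutter-yaw [[-0.0, 1.0, 0.001], [0.003, 0.001, -1.0], [-1.0, -0.0, -0.003]]
to pre tool mm [56.8  0.2  0.8]
```

View pics/si3.png

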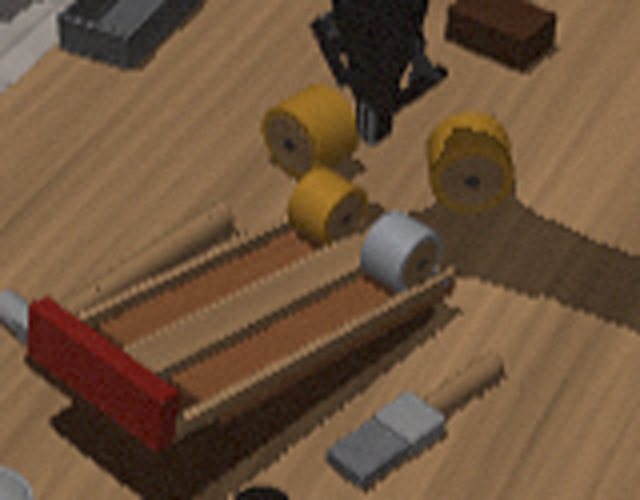

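View pics/sc3.png

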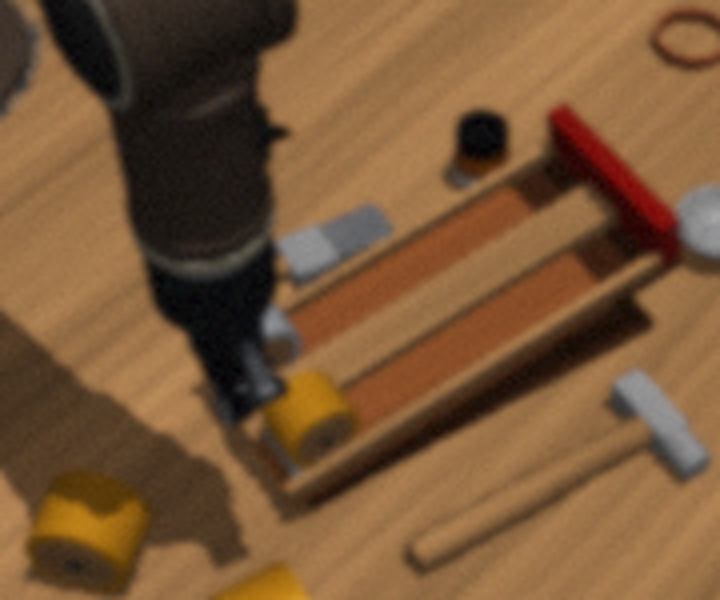

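```bash
python3 - <<'E'
from h import *
for n in('side','scene'):
    f=pickle.load(open(f'pics/{n}0.pkl','rb'));print(n,[np.round(proj(f,np.array([.5544,-.1276,.1178-d])),1) for d in(0,.008,.021)])
E
```

```text
side [array([273. , 152.5]), array([272.9, 154.5]), array([272.7, 157.6])]
scene [array([209.2, 201.8]), array([209.5, 203.6]), array([210. , 206.5])]
```

arm_command(motion=[14,0,0.4,0,0,0,14,0,0.4,0,0,0,14,0,0,0,0,0,10,0,0,0,0,0,4,0,0,0,0,0])

```text
t: 2.25
eef_pos: [0.5552, -0.1278, 0.0615]
tool_rot: [0.699, 0.104, 0.7, -0.104]
force: [0.3, 0.3, 0.1]
width: 0.002
```

```bash
python3 st.py; python3 - <<'E'
from plant import *
import cv2
a=grab_frame('side')['image'][120:220,220:340,::-1];cv2.imwrite('pics/si4.png',cv2.resize(a,None,fx=6,fy=6,interpolation=cv2.INTER_CUBIC))
E
```

```text
t 2.25 tcp [ 0.5552 -0.1278  0.0615] gut [-182.4  -40.3   30.9] w 0.002 F [0.3 0.3 0.1]
axes in gutter-yaw [[-0.0, 1.0, 0.001], [0.003, 0.001, -1.0], [-1.0, -0.0, -0.003]]
to pre tool mm [ 0.5  0.2 -0.2]
```

View pics/si4.png

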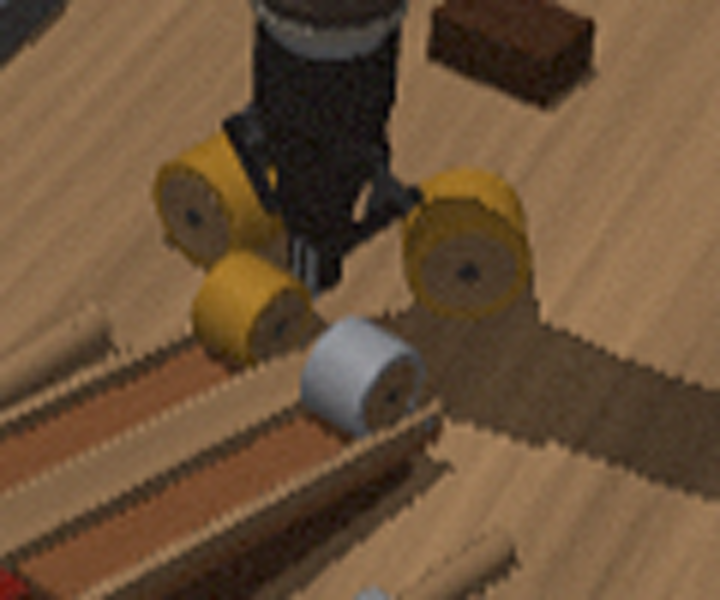

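The fingers are shut directly behind the brass former, in line with the lane and clear of the steel one. I'll start the slow push.

arm_command(motion=[-0.8,5,0,0,0,0,-0.8,5,0,0,0,0,-0.6,4,0,0,0,0,-0.8,5,0,0,0,0,-0.8,5,0,0,0,0])

```text
t: 2.8
eef_pos: [0.5634, -0.1055, 0.0677]
tool_rot: [0.7, 0.104, 0.699, -0.104]
force: [-1.7, -3.5, 3.1]
width: 0.001
```

arm_command(motion=[-1,6,0,0,0,0,-1,6,0,0,0,0,-1,6,0,0,0,0,-1,6,0,0,0,0,-1,6,0,0,0,0])

```text
t: 3.3
eef_pos: [0.5719, -0.0758, 0.0721]
tool_rot: [0.699, 0.104, 0.699, -0.104]
force: [-0.8, -2.8, 2.4]
width: -0.0
```

```bash
python3 st.py; python3 - <<'E'
from plant import *
import cv2
a=grab_frame('side')['image'][120:220,200:320,::-1];cv2.imwrite('pics/si5.png',cv2.resize(a,None,fx=6,fy=6,interpolation=cv2.INTER_CUBIC))
E
```

```text
t 3.3 tcp [ 0.5719 -0.0758  0.0721] gut [-126.7  -41.1   32.7] w -0.0 F [-0.8 -2.8  2.4]
axes in gutter-yaw [[-0.0, 1.0, 0.001], [0.0, 0.001, -1.0], [-1.0, -0.0, -0.0]]
to pre tool mm [ 11.1 -54.5  -1.1]
```

View pics/si5.png

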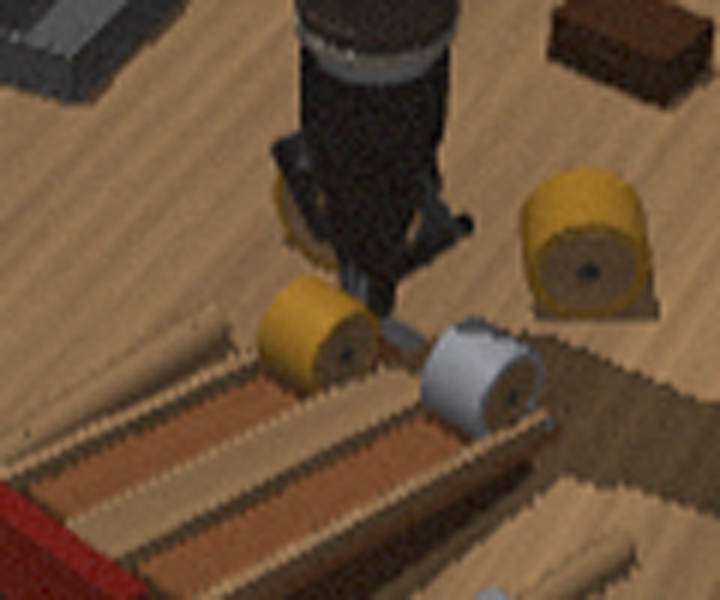

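arm_command(motion=[-1.2,8,-0.2,0,0,0,-1.2,8,-0.2,0,0,0,-1.2,8,-0.2,0,0,0,-1.2,8,-0.2,0,0,0,-1.2,8,-0.2,0,0,0])

```text
t: 3.85
eef_pos: [0.5827, -0.037, 0.0782]
tool_rot: [0.699, 0.104, 0.699, -0.104]
force: [-0.5, -2.6, 2.2]
width: 0.004
```

arm_command(motion=[-1.3,8,0,0,0,0,-1.3,8,0,0,0,0,-1.3,8,0,0,0,0,-1.3,8,0,0,0,0,-1.3,8,0,0,0,0])

```text
t: 4.35
eef_pos: [0.5943, 0.0011, 0.0847]
tool_rot: [0.699, 0.104, 0.699, -0.104]
force: [-0.6, -3.6, 1.9]
width: 0.002
```

```bash
python3 st.py; python3 - <<'E'
from plant import *
import cv2
a=grab_frame('side')['image'][130:230,180:300,::-1];cv2.imwrite('pics/si6.png',cv2.resize(a,None,fx=6,fy=6,interpolation=cv2.INTER_CUBIC))
E
```

```text
t 4.35 tcp [0.5943 0.0011 0.0847] gut [-45.7 -40.2  32.4] w 0.002 F [-0.6 -3.6  1.9]
axes in gutter-yaw [[-0.0, 1.0, 0.0], [0.0, 0.0, -1.0], [-1.0, -0.0, -0.0]]
to pre tool mm [  23.7 -134.5   -0.2]
```

View pics/si6.png

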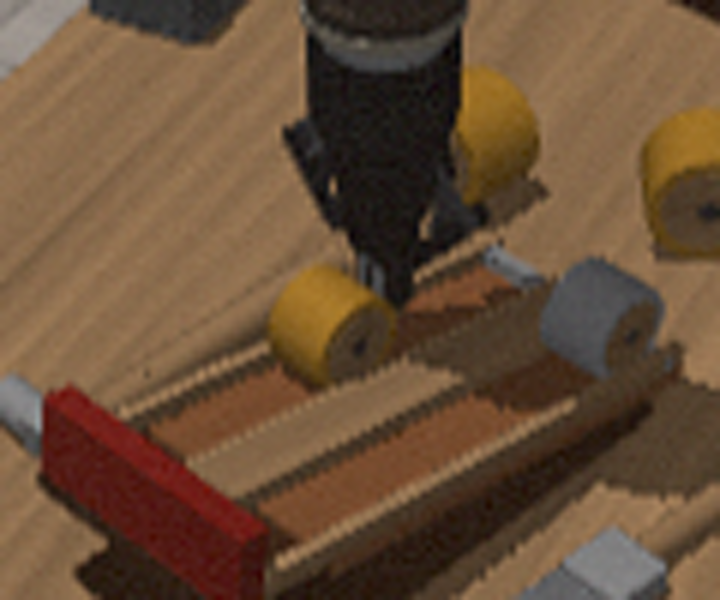

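arm_command(motion=[-1.3,8,0,0,0,0,-1.3,8,0,0,0,0,-1.3,8,0,0,0,0,-1.3,8,0,0,0,0,-1.3,8,0,0,0,0])

```text
t: 4.9
eef_pos: [0.6059, 0.0394, 0.0912]
tool_rot: [0.699, 0.104, 0.699, -0.104]
force: [-1.1, -3.5, 3.4]
width: -0.0
```

arm_command(motion=[-1.3,8,0,0,0,0,-1.3,8,0,0,0,0,-1.2,7,0,0,0,0,-1,6,0,0,0,0,-0.8,5,0,0,0,0])

```text
t: 5.4
eef_pos: [0.6157, 0.0719, 0.0968]
tool_rot: [0.699, 0.104, 0.699, -0.104]
force: [-0.9, -3.4, 2.4]
width: -0.002
```

```bash
python3 st.py; python3 - <<'E'
from plant import *
import cv2
a=grab_frame('side')['image'][140:240,170:290,::-1];cv2.imwrite('pics/si7.png',cv2.resize(a,None,fx=6,fy=6,interpolation=cv2.INTER_CUBIC))
E
```

```text
t 5.4 tcp [0.6157 0.0719 0.0968] gut [ 29.3 -40.1  32.5] w -0.002 F [-0.9 -3.4  2.4]
axes in gutter-yaw [[0.0, 1.0, 0.001], [0.0, 0.001, -1.0], [-1.0, 0.0, -0.0]]
to pre tool mm [ 3.570e+01 -2.085e+02 -2.000e-01]
```

View pics/si7.png

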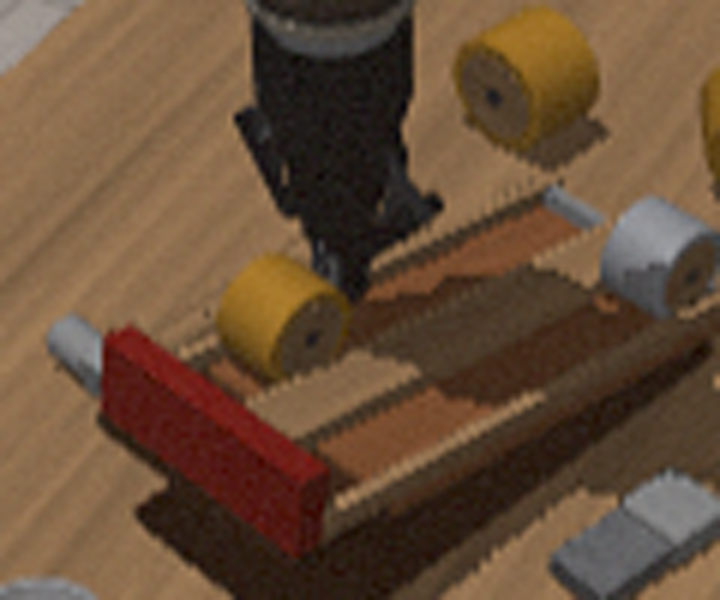

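arm_command(motion=[-0.8,5,0,0,0,0,-0.8,5,0,0,0,0,-0.8,5,0,0,0,0,-0.7,4,0,0,0,0,-0.7,4,0,0,0,0])

```text
t: 5.95
eef_pos: [0.6224, 0.0936, 0.1006]
tool_rot: [0.699, 0.104, 0.699, -0.104]
force: [-0.5, -3.5, 2.2]
width: 0.002
```

arm_command(motion=[-0.7,4,0,0,0,0,-0.6,4,0,0,0,0,-0.5,3,0,0,0,0,-0.5,3,0,0,0,0,-0.3,2,0,0,0,0])

```text
t: 6.45
eef_pos: [0.627, 0.1098, 0.103]
tool_rot: [0.699, 0.104, 0.7, -0.103]
force: [0.3, -0.0, -0.4]
width: 0.003
```

```bash
python3 st.py; python3 - <<'E'
from plant import *
import cv2
a=grab_frame('side')['image'][140:240,170:290,::-1];cv2.imwrite('pics/si8.png',cv2.resize(a,None,fx=6,fy=6,interpolation=cv2.INTER_CUBIC))
E
```

```text
t 6.45 tcp [0.627  0.1098 0.103 ] gut [ 69.3 -39.8  32.4] w 0.003 F [ 0.3 -0.  -0.4]
axes in gutter-yaw [[0.001, 1.0, 0.001], [0.0, 0.001, -1.0], [-1.0, 0.001, -0.0]]
to pre tool mm [ 4.18e+01 -2.48e+02 -1.00e-01]
```

View pics/si8.png

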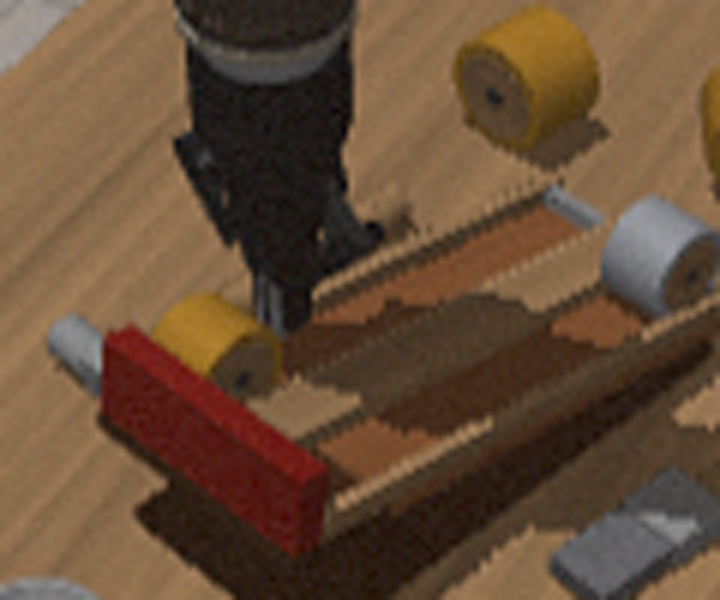

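The contact force has fallen to zero and the former sits lower, so it has dropped in. I'll back off slowly down the lane and then raise the arm.

arm_command(motion=[0,0,0,0,0,0,0.3,-2,0,0,0,0,0.6,-4,0,0,0,0,1,-7,0,0,0,0,1,-7,0,0,0,0])

```text
t: 7.0
eef_pos: [0.6209, 0.0885, 0.1001]
tool_rot: [0.699, 0.104, 0.699, -0.104]
force: [0.0, -0.3, 0.7]
width: 0.003
```

arm_command(motion=[-10,0,0,0,0,0,-25,0,0,0,0,0,-30,-10,0,0,0,0,-30,-15,0,0,0,0,-30,-15,0,0,0,0])

```text
t: 7.5
eef_pos: [0.6094, 0.0509, 0.2272]
tool_rot: [0.7, 0.104, 0.699, -0.104]
force: [0.3, 0.6, -0.6]
width: 0.003
```

```bash
python3 st.py; python3 - <<'E'
from plant import *
from h import *
import cv2,time
p=np.load('p.npy');M=R(p[2]);t=np.array([p[0],p[1],.06])
for n in('side','scene'):
    f=grab_frame(n);im=f['image'][:,:,::-1].copy()
    x,y=(170,140) if n=='side' else (190,110)
    c=cv2.resize(im[y:y+100,x:x+130],None,fx=6,fy=6,interpolation=cv2.INTER_CUBIC)
    for g,col in (((.114,-.06,.024),(0,255,0)),((.114,-.02,.024),(255,255,0)),((-.128,.02,.028),(0,0,255)),((-.128,.06,.028),(0,0,255))):
        u,v=proj(f,M@g+t);cv2.circle(c,(int((u-x+.5)*6),int((v-y+.5)*6)),4,col,1);print(n,g,round(u,1),round(v,1))
    cv2.imwrite(f'pics/{n}9.png',c);cv2.imwrite(f'pics/{n}9full.png',im)
E
```

```text
t 7.5 tcp [0.6094 0.0509 0.2272] gut [ 28.4 -40.1 164.8] w 0.003 F [ 0.3  0.6 -0.6]
axes in gutter-yaw [[0.0, 1.0, 0.001], [-0.001, 0.001, -1.0], [-1.0, 0.0, 0.001]]
to pre tool mm [ 166.2 -186.6   -0.4]
side (0.114, -0.06, 0.024) 200.6 196.5
side (0.114, -0.02, 0.024) 209.8 203.1
side (-0.128, 0.02, 0.028) 274.9 180.4
side (-0.128, 0.06, 0.028) 284.4 186.2
scene (0.114, -0.06, 0.024) 305.4 164.3
scene (0.114, -0.02, 0.024) 297.0 155.4
scene (-0.128, 0.02, 0.028) 218.0 189.3
scene (-0.128, 0.06, 0.028) 211.2 179.9
```

View pics/side9.png

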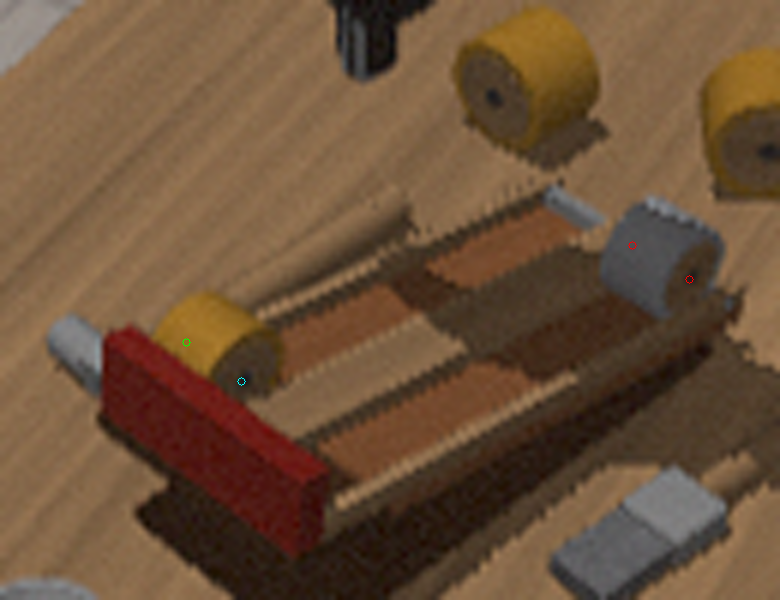

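View pics/scene9.png

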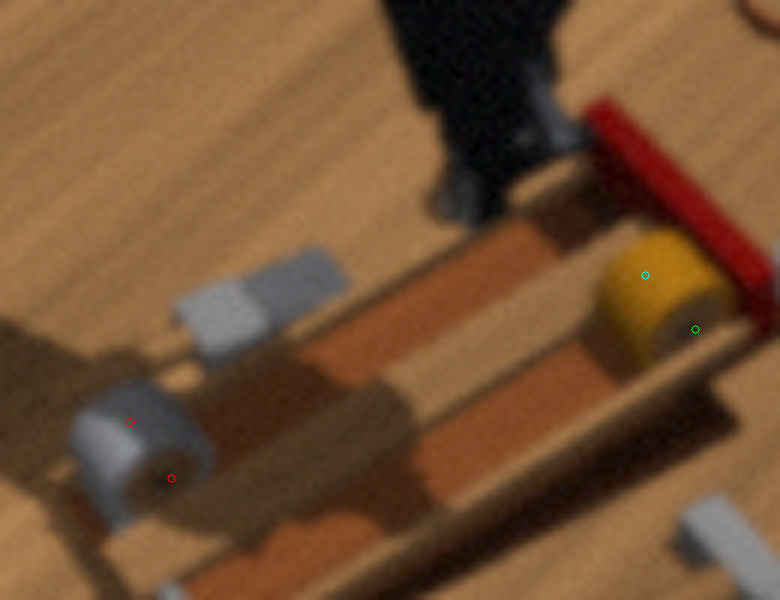

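arm_command(motion=[0,0,0,0,0,0,0,0,0,0,0,0,0,0,0,0,0,0,0,0,0,0,0,0,0,0,0,0,0,0])

```text
t: 8.1
eef_pos: [0.6093, 0.0515, 0.2244]
tool_rot: [0.699, 0.104, 0.7, -0.104]
force: [1.0, 0.4, 0.2]
width: -0.002
```

```bash
python3 - <<'E'
from plant import *
import cv2,numpy as np
def blob(im,x0,x1,y0,y1):
    h=cv2.cvtColor(im,cv2.COLOR_BGR2HSV)[y0:y1,x0:x1];m=cv2.inRange(h,(15,150,60),(30,255,255));M=cv2.moments(m,True);return round(M['m10']/M['m00']+x0,2),round(M['m01']/M['m00']+y0,2),M['m00']
a=cv2.imread('pics/side9full.png');f=grab_frame('side')['image'][:,:,::-1].copy()
b=cv2.imread('pics/scene9full.png');g=grab_frame('scene')['image'][:,:,::-1].copy()
print(blob(a,190,222,180,215),blob(f,190,222,180,215));print(blob(b,285,320,140,175),blob(g,285,320,140,175))
cv2.imwrite('pics/scene10.png',g);cv2.imwrite('pics/side10.png',f)
z=cv2.imread('pics/side0.png');cv2.imwrite('pics/cmp.png',np.hstack([z[140:384,20:340],f[140:384,20:340]]))
E
```

```text
(205.19, 195.01, 180.0) (205.34, 195.12, 180.0)
(298.55, 158.29, 339.0) (298.7, 158.12, 344.0)
```

View pics/cmp.png

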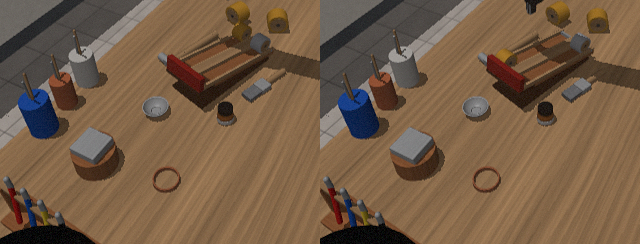

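The before and after views match, apart from the brass former, which is now behind the red stop, and the arm. It is still within 0.2 px across 0.6 s.

```bash
python3 -c "
from plant import *
print(job_done())"
```

```text
the job is handed in; nothing more can be done
None
```

The brass former, the smallest of the three and the one in the −y lane, is in the pocket against the red stop, and I have handed the job in. I pushed it up the lane with the shut fingertips at about 30 to 80 mm/s. The measured force on the tool was about 3 to 5 N. When it dropped in, the force fell to zero, and I backed the arm off and raised it.

**Last checks:**
- **Seating:** the former's axle hole appears where a seated former should, in both the side and scene views, to within about 2 mm.
- **Stillness:** its image moved no more than 0.2 px over about 0.6 s.
- **Other things:** the steel former is still at the foot of its lane. The tools, jar, bowl and bangle look unchanged in the side view before and after. I compared these by eye and did not measure them; the wooden block got no closer check than that.
- **Time and contact:** the job took about 8 s, and the arm was clear of everything at the end.

No check failed or disagreed. The gutter position fit left errors of up to about 2.6 mm. `job_done()` gives no verdict, so I can't confirm how it was judged.

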